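# Slide the saw bed's cover plate home and latch it

## Robot

A 6-joint arm with a two-finger parallel gripper is mounted at the origin on the work surface. World frame = base frame: x ahead of the robot, y to its left, z up, the work surface at z = 0. Lengths are in m, angles in rad, forces in N, time in s.
With the tool pointing down it reaches from about 0.375 to 0.975 m from the base axis. Payload 3.8 kg.
Tool frame: the origin (TCP) lies midway between the tips of the shut fingers; the grasp point (between the pads) lies 19 mm behind it; z points along the fingers, y is the line along which they close (so a half turn about z gives the same grasp; the last joint's range is limited). The gripper opens to 85 mm and grips with 20 to 120 N. Pads are 22 mm wide; open, the fingers measure 114 mm over their backs; the gripper's body (76 mm by 85 mm) begins 54 mm behind the grasp point. The pads swing forward as they close: fully open they stand 13 mm farther back than shut.
Start: joints at [-1.348, 0.264, 1.604, -0, 1.274, -0.037], TCP at [0.173, -0.652, 0.231] pointing down, gripper open.
Joint ranges: [-2.63, 2.63], [-0.94, 2.18], [0.31, 2.57], [-1.31, 4.45], [0, 2.66], [-2.55, 2.55]. Speed limits (rad/s): [2.57, 2.57, 3.14, 3.14, 3.14, 3.14].

## Interface

Orientations are given as a rotation vector (axis times angle).
In Python, from workcell import bot gives the robot as it stands.
- The arm moves only by the tool servo_tool, never from a script. Its argument "series" is a list of rows, each a list of 7 numbers: the shift along the world's x, y, z in units of 0.15 m (1.0 is 0.15 m), then the turn, a rotation vector about the world's x, y, z in units of 180 degrees (1.0 is 180 degrees), then the closure, from 0 (fully open) to 1 (shut). A call has 1 to 20 rows; each row is the pose to reach, as a shift and turn from the pose commanded when the call began, turning the shorter way round; what a row does not reach only later rows make up. A row lasts 1/10 s, in which the tool goes at most 50 mm and 8.59 degrees, less where a joint would pass 70% of its speed; a pose out of reach is approached as far as the arm can. A call with a number of a shift or a turn outside -1 to 1 is refused whole. A call with a gripper value outside its range is refused whole. The fingers move at their own pace and stop on an object; "newtons" is the grip in N (left out, the last holds). Time passes only in rows, so rows that repeat a pose let the fingers close. It gives the time, the measured TCP pose, the force, the opening and the grip force at its end, in the units of the state.
- bot.read_state(): the state, without advancing time (a new reading comes with each control period).
- bot.read_camera(name): name is "scene" or "top" or "wrist"; returns the picture (420x560x3 uint8, red, green, blue); there is no depth.
- bot.camera_info(name): a dict with "vertical_fov" (degrees; the focal length in pixels is half the picture's height over the tangent of half this angle, whatever the lens; pixels are square), "cx", "cy" (the principal point, pixels), "R" (3x3) and "t" (3): a world point X has camera coordinates R X + t. Camera axes: x right, y down, z forward; pixel columns grow to the right and rows downward; lengths in m; the calibration is good to about 2 mm. A picture is of the moment at which its call begins: read the wrist's pose just before it. camera_info takes no time and is no camera call; for the wrist camera it gives the pose at the moment of the call.
- bot.finish_job(): hands the job in; it is judged then, once.
Trained networks look in the newest picture that a camera, given by its name, has taken for a name from the list of things; names that differ only in an ending like _2 or _b are one class to them, and where a whole thing is asked for, a point or a joint stands for the part that bears it (a point fixed in the world has none). Each returns a list of dicts, best first, with "score" (0 to 1); they miss things now and then, are a little off and sometimes report something else, mostly with a low value. They report only what shows in the picture. A call takes as long as a camera call. They do not tell look-alikes from the thing itself.
- bot.recognise(target, camera): "box" ([left, top, right, bottom] as shares, 0 to 1, of the picture: columns of its width, rows of its height, round what is visible of it).
- bot.trace(target, camera): "mask" (420x560 bool, what is visible of it) and "box" ([left, top, right, bottom] as shares, 0 to 1, of the picture: columns of its width, rows of its height, round what is visible of it).
- bot.mark_of(target, camera): "at" ([row, column] as shares, 0 to 1, of the picture: columns of its width, rows of its height: a listed point, or the origin of a listed thing).
The state is a dict: "time": time; "q": joint angles; "joint_vel": joint speeds; "joint_torque": joint torques, N m; "tool_pos": TCP position; "tcp_rot": TCP orientation; "wrist_force": force on the tool from outside, world axes, zero at the start; "torque": the same for the moment, N m; "width": opening from 0.0 (shut) to 1.0 (fully open); "grip_force": force on a finger pad.
Only numpy, scipy, OpenCV 4.12 (cv2) and the standard library are available. Lean on these libraries where they do the work, as an engineer would, in place of code of your own. Each camera call takes 0.05 s, during which the arm holds its last target. There are 200 camera calls.

## Task

Slide the loose steel cover plate across the saw bed and along its fence until it drops flush into the shallow recess in the bed, then swing the turn-latch over the plate's edge as far as it goes. Keep the plate on the bed all the way instead of lifting it, do not ram or press it hard against the bed or the fence, and leave the other things on the bench alone.

Things in the scene. Friction and masses are not known exactly. Their poses are not given: they have to be found in the camera images.
- machine: Bed of a bench-top pipe cut-off saw, fixed: red base, flat grey-painted deck 220 x 410 mm, deck surface 60 mm above the bench. Origin at bench level under the bed; z up, y along the bed, x from the open near side to the fence. Deck, fence and recess (not the latch) are bolted on as one piece through slots: shifted up to 15 mm in x and in y, untold and not measured, never turned: feel or see it.
- fence_mark (a point): Nominal middle of the bare metal fence's face at the deck surface, at x = 65, y = 0 mm in the machine's frame (fixed to the machine: the real fence is off by the deck's shift of up to 15 mm in x and y). The fence runs along y over the whole deck, faces -x, is 22 mm thick and stands 30 mm above the deck.
- recess_mark (a point): Nominal centre of the recess at the deck surface, at x = 8.5, y = 75 mm in the machine's frame (fixed to the machine: the real recess is off by the same shift of up to 15 mm in x and y). Recess: 113 mm (x) by 123 mm (y), 6 mm deep, dark floor. Its far (+x) wall is in line with the fence's face, so a plate held to the fence and slid to +y meets it squarely.
- plate: Loose flat steel cover plate, 110 (x) x 120 (y) x 6 mm, 0.5 to 0.85 kg, lying turned a little on the deck on the machine's -y half. Origin: centre of its underside, z up: 60 mm above the bench on the deck, 54 mm when home, top flush. On its centre an upright dark flat-bar grip, 40 mm along x, 14 mm along y, top 40 mm above the underside. Fits with its axes parallel to the machine's.
- latch (a joint): Turn-latch: flat steel arm 18 mm wide, 63 mm long, 3 to 11 mm above the deck, with an upright dark round peg, 12 mm across, 40 mm from the pivot, peg top 107 mm above the bench. Value in rad: 0 = open, arm along the machine's +y; grows clockwise seen from above; at the stop, 1.57, the arm points to the machine's +x over the recess's near edge. Stays where left, friction about 0.06 N m.
- latch_pivot (a point): Pivot axis of the turn-latch at the deck surface (60 mm above the bench), at x = -85 mm, y = +110 mm in the machine's frame; fixed to the machine, not shifted with the deck.
- vblock: Steel V-block, 126 x 50 mm, 73 mm tall, on the bench to the right of the machine. Origin: centre of its underside. Leave alone.
- coupling: Steel pipe coupling, a ring 60 mm across, 50 mm tall, on the bench to the left of the machine. Origin: centre of its underside. Leave alone.
- oilcan: Grey can, 60 mm across, 130 mm tall, on the bench to the right of the machine. Origin: centre of its underside. Leave alone.
Things that resemble listed ones, but are neither listed nor needed, are in the scene too. What is shaped like the plate but blue or orange is not meant.

How it is judged:
By the outcome, as a careful person would: the job done as asked, in the order asked, and still so for the second after the job is handed in, with the robot touching nothing.
It also fails if it takes over 72 s, if anything falls off the work surface, if the arm or the gripper's body presses on something with over 40 N, if the wrist force passes 120 N, or if a joint passes its speed limit or range.

## Working session

There is one attempt and no reset: what is moved stays moved. The work goes in short steps, Python scripts to look and compute and a tool call to move; the robot and the scene stay as the last step left them, time stands still between calls to the robot, and variables do not carry over. Pictures are saved under pics/ and viewed, at most 10 in all, crops included, and the job is handed in when it is done.

Besides the shell and the picture viewer there is one more tool, called after "Request:" by a JSON object that holds its "method" and its "body". servo_tool: Moves the arm, as the interface text tells. Shifts and turns lie within -1 to 1; 1 stands for 0.15 m of shift or 180 degrees of turn. Its arguments: {"type":"object","properties":{"series":{"type":"array","items":{"type":"array","items":{"type":"number"}}},"newtons":{"type":"number"}},"required":["series"]}

```bash
mkdir -p pics
cat > h.py <<'E'
import numpy as np, cv2
from workcell import bot
def K(n):
    c=bot.camera_info(n); f=210/np.tan(np.radians(c["vertical_fov"])/2)
    return f,c["cx"],c["cy"],np.array(c["R"]),np.array(c["t"])
def toz(n,u,v,z,k=None):
    f,cx,cy,R,t=k or K(n)
    d=R.T@np.array([(u-cx)/f,(v-cy)/f,1]); o=-R.T@t
    return o+d*(z-o[2])/d[2]
def proj(n,X,k=None):
    f,cx,cy,R,t=k or K(n); c=R@np.array(X)+t
    return np.array([f*c[0]/c[2]+cx,f*c[1]/c[2]+cy])
def tri(obs): # list of (k,u,v)
    A=[];b=[]
    for (f,cx,cy,R,t),u,v in obs:
        x,y=(u-cx)/f,(v-cy)/f
        for r,s in((0,x),(1,y)):
            A.append(R[r]-s*R[2]); b.append(s*t[2]-t[r])
    X,res,_,_=np.linalg.lstsq(np.array(A),np.array(b),rcond=None); return X,res
E
python3 - <<'E'
from h import *
ims=[]
for n in("scene","top"):
    im=bot.read_camera(n); cv2.imwrite(f"pics/{n}0.png",im[...,::-1])
    k=K(n); print(n,k[0],(-k[3].T@k[4]).round(3))
    for t in("machine","plate","latch","latch_pivot","fence_mark","recess_mark"):
        for r in bot.mark_of(t,n)[:3]:
            v,u=np.array(r["at"])*[420,560]; print(n,t,round(r["score"],2),round(u,1),round(v,1),toz(n,u,v,0 if t=="machine" else .06).round(4))
E
```

```text
scene 451.94895912816094 [1.033 0.639 0.952]
scene machine 0.98 253.5 256.8 [0.623  0.0122 0.    ]
scene plate 0.91 378.7 236.2 [0.3487 0.1934 0.06  ]
scene plate 0.85 251.0 214.3 [ 0.5698 -0.0716  0.06  ]
scene plate 0.6 286.0 163.5 [ 0.3621 -0.1821  0.06  ]Traceback (most recent call last):
  File "<stdin>", line 7, in <module>
ValueError: it knows: coupling, fence_mark, latch_pivot, machine, oilcan, plate, recess_mark, vblock
```

View pics/scene0.png

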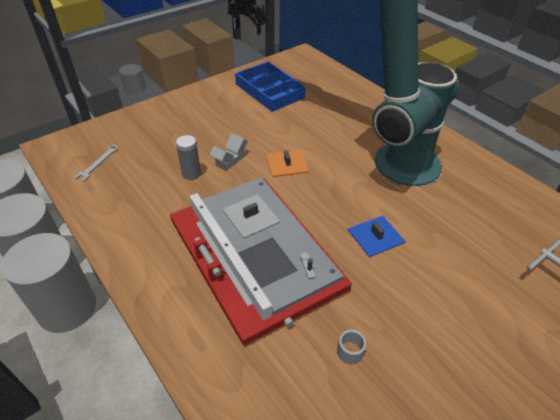

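The scene picture shows three plate-like things: grey on the red bed's deck at (251,213), orange at (287,160) and blue at (377,235). The grey one on the deck fits the description. The latch is at about (308,265) and the recess at about (268,262).

Run:
```python
from h import *
for n in("scene","top"):
    im=bot.read_camera(n); 
    if n=="top": cv2.imwrite("pics/top0.png",im[...,::-1])
    k=K(n); print(n,k[0],(-k[3].T@k[4]).round(3))
    for t in("machine","plate","latch_pivot","fence_mark","recess_mark"):
        for r in bot.mark_of(t,n)[:3]:
            v,u=np.array(r["at"])*[420,560]; print(n,t,round(r["score"],2),round(u,1),round(v,1),toz(n,u,v,0 if t=="machine" else .06).round(4))
```

```text
scene 451.94895912816094 [1.033 0.639 0.952]
scene machine 0.61 255.2 258.9 [ 0.6235  0.0207 -0.    ]
scene plate 0.84 250.6 215.4 [ 0.573  -0.0688  0.06  ]
scene plate 0.69 378.6 236.2 [0.3489 0.1932 0.06  ]
scene plate 0.62 287.4 164.0 [ 0.3601 -0.1777  0.06  ]
scene latch_pivot 0.92 303.8 258.4 [0.5519 0.1313 0.06  ]
scene fence_mark 0.69 227.3 254.9 [0.6975 0.0074 0.06  ]
scene recess_mark 0.61 262.8 262.2 [0.6403 0.0794 0.06  ]
top 513.7467673559468 [ 0.295 -0.01   1.307]
top machine 0.95 274.1 162.5 [0.6348 0.009  0.    ]
top plate 0.83 214.2 287.1 [0.3107 0.1503 0.06  ]
top plate 0.82 305.8 179.4 [ 0.5764 -0.0707  0.06  ]
top fence_mark 0.97 276.2 134.0 [0.693  0.0034 0.06  ]
top recess_mark 0.9 239.8 154.1 [0.6405 0.0942 0.06  ]
```

View pics/top0.png

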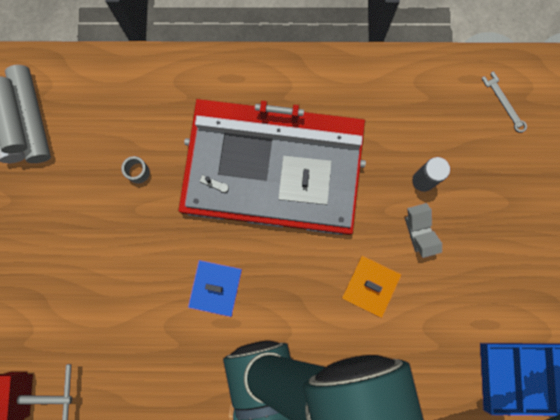

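The top picture shows the grey plate with its bar on the deck at (306,179), the recess at (244,157), the fence from (197,120) to (362,140), and the latch arm from (226,187) to (203,180). Blue at (215,288) and orange at (372,287) are decoys, so the grey plate is the one meant. Next I'll measure orientations and the wrist camera's geometry.

Run:
```python
from h import *
from scipy.spatial.transform import Rotation as Ro
s=bot.read_state(); print(s["time"],s["tool_pos"],Ro.from_rotvec(s["tcp_rot"]).as_matrix().round(3).tolist())
f,cx,cy,R,t=K("wrist"); o=-R.T@t; print("wristcam",f,o-np.array(s["tool_pos"]),R.round(3).tolist())
im=cv2.imread("pics/top0.png"); k=K("top")
m=cv2.inRange(im[:,:,:],(195,195,195),(255,255,255)); m[:150]=0;m[:, :270]=0;m[210:]=0;m[:,340:]=0
c=max(cv2.findContours(m,0,2)[0],key=cv2.contourArea); r=cv2.minAreaRect(c); b=cv2.boxPoints(r)
P=np.array([toz("top",*p,.066,k) for p in b]); print("plate",P.mean(0).round(4),P[:,:2].round(4).tolist())
for i in range(4):
    d=P[(i+1)%4]-P[i]; print(np.linalg.norm(d).round(4),np.degrees(np.arctan2(d[1],d[0])).round(1))
hsv=cv2.cvtColor(im,cv2.COLOR_BGR2HSV); m=cv2.inRange(hsv,(0,150,60),(8,255,255))|cv2.inRange(hsv,(172,150,60),(180,255,255)); m[:,:150]=0;m[:95]=0;m[250:]=0;m[:,400:]=0
c=max(cv2.findContours(m,0,2)[0],key=cv2.contourArea); print("base",cv2.minAreaRect(c))
# fence: bright strip
m=cv2.inRange(im,(190,190,190),(255,255,255)); m[:105]=0;m[150:]=0;m[:,:185]=0;m[:,370:]=0
c=max(cv2.findContours(m,0,2)[0],key=cv2.contourArea); b=cv2.boxPoints(cv2.minAreaRect(c)); print("fence",[toz("top",*p,.09,k)[:2].round(4).tolist() for p in b])
big=cv2.resize(im[90:250,170:380],None,fx=3.8,fy=3.7,interpolation=cv2.INTER_CUBIC); cv2.imwrite("pics/topcrop.png",big[:600,:800])
```

```text
0.75 [ 0.17338924 -0.65236343  0.23133913] [[0.966, 0.257, 0.0], [0.257, -0.966, -0.0], [-0.0, 0.0, -1.0]]
wristcam 337.0151222910872 [0.07904252 0.02019246 0.14207589] [[0.256, -0.967, 0.001], [-0.917, -0.243, 0.316], [-0.305, -0.081, -0.949]]
plate [ 0.5569 -0.0497  0.066 ] [[0.5436, -0.0061], [0.5837, -0.0125], [0.5702, -0.0934], [0.5303, -0.0866]]
0.0406 -9.0
0.082 -99.5
0.0405 170.4
0.0816 80.6
base ((272.55474853515625, 163.00271606445312), (175.99896240234375, 122.33755493164062), 7.244507789611816)
fence [[0.7097, 0.2013], [0.7282, 0.1997], [0.6783, -0.2042], [0.66, -0.2017]]
```

View pics/topcrop.png

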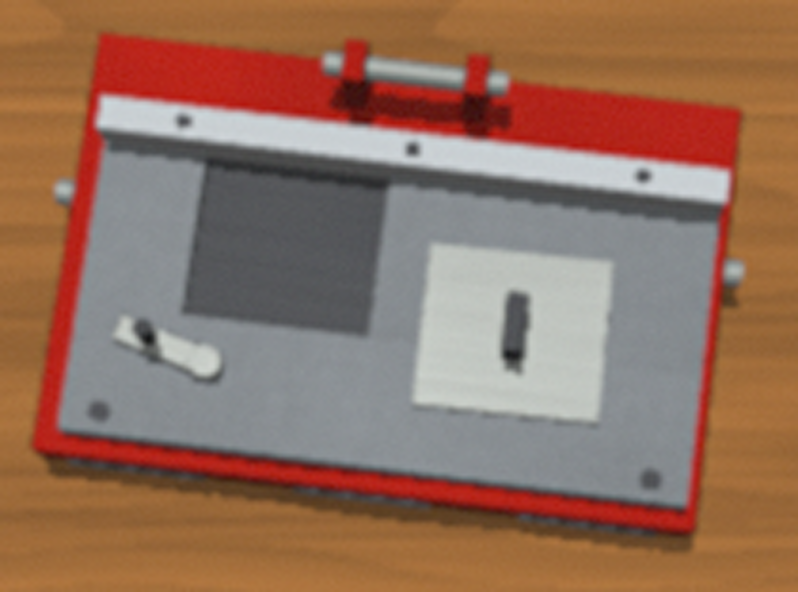

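The enlarged crop confirms it: the grey steel plate with an upright dark bar is on the deck at crop (515,333). The recess is at (285,245), and the latch pivot at (207,360) with its peg at (145,335). I'll bring the wrist camera over the bed.

Request:
{"method": "servo_tool", "body": {"series": [[0.18,0.27,0.05,0,0,-0.008,0],[0.36,0.54,0.1,0,0,-0.016,0],[0.54,0.82,0.1,0,0,-0.024,0],[0.72,1.0,0.15,0,0,-0.032,0]]}}

```text
time: 1.15
tool_pos: [0.2817, -0.4993, 0.2531]
tcp_rot: [-3.129, -0.248, 0.001]
wrist_force: [-0.1, -0.3, -0.7]
width: 0.999
grip_force: 0.0
```

Request:
{"method": "servo_tool", "body": {"series": [[0.18,0.27,0.05,0,0,-0.01,0],[0.36,0.54,0.1,0,0,-0.02,0],[0.54,0.82,0.1,0,0,-0.03,0],[0.66,1.0,0.12,0,0,-0.04,0]]}}

```text
time: 1.55
tool_pos: [0.3816, -0.3496, 0.2721]
tcp_rot: [-3.141, -0.053, -0.001]
wrist_force: [0.5, -0.8, -0.2]
width: 1.004
grip_force: 0.0
```

Request:
{"method": "servo_tool", "body": {"series": [[0.18,0.27,0.05,0,0,-0.01,0],[0.36,0.54,0.1,0,0,-0.02,0],[0.54,0.82,0.1,0,0,-0.03,0],[0.66,1.0,0.1,0,0,-0.04,0]]}}

```text
time: 1.95
tool_pos: [0.4809, -0.1997, 0.2876]
tcp_rot: [-3.138, 0.144, -0.003]
wrist_force: [-0.3, 0.2, -0.3]
width: 0.999
grip_force: 0.0
```

Request:
{"method": "servo_tool", "body": {"series": [[0.18,0.27,0.05,0,0,-0.005,0],[0.36,0.54,0.1,0,0,-0.01,0],[0.54,0.82,0.1,0,0,-0.01,0],[0.66,1.0,0.1,0,0,-0.01,0],[0.66,1.0,0.1,0,0,-0.01,0],[0.66,1.0,0.1,0,0,-0.01,0]]}}

```text
time: 2.55
tool_pos: [0.5783, -0.0518, 0.3016]
tcp_rot: [3.135, -0.191, -0.001]
wrist_force: [-0.3, -0.6, -0.2]
width: 1.002
grip_force: 0.0
```

Run:
```python
from h import *
k=K("wrist"); im=bot.read_camera("wrist"); cv2.imwrite("pics/w1.png",im[...,::-1])
print(k[0],(-k[3].T@k[4]).round(4)); np.save("k1.npy",np.array([k[0],k[1],k[2],*k[3].ravel(),*k[4]]))
for t in("plate","latch_pivot","recess_mark","fence_mark","machine"):
    for r in bot.mark_of(t,"wrist")[:2]:
        v,u=np.array(r["at"])*[420,560]; print(t,round(r["score"],2),round(u,1),round(v,1),toz("wrist",u,v,0 if t=="machine" else .06,k).round(4))
```

```text
337.0151222910872 [ 0.6596 -0.0624  0.4436]
plate 0.84 170.5 342.9 [0.361 0.131 0.06 ]
plate 0.61 422.3 315.6 [ 0.363  -0.2136  0.06  ]
latch_pivot 0.56 133.6 212.7 [0.5523 0.1319 0.06  ]
recess_mark 0.61 151.9 134.0 [0.6402 0.0874 0.06  ]
fence_mark 0.74 217.8 78.9 [0.6876 0.004  0.06  ]
machine 0.97 231.3 132.0 [0.6271 0.0088 0.    ]
```

View pics/w1.png

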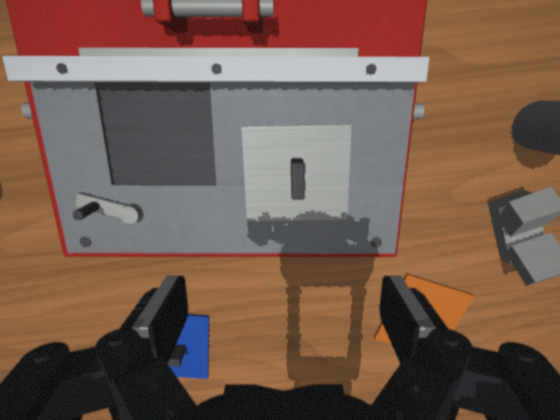

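The wrist picture shows the plate at (242..351,124..220) with its bar top near (298,178). The recess is at (98..216,84..186), the fence's near top edge on row 81, and the latch pivot at (130,214) with its peg top at (83,212). I'll fit the edges next.

```bash
cat >> h.py <<'E'
def edge(g,p,q,w=7,n=40):
    """subpixel line near segment p-q: strongest gradient across; returns refined end points"""
    p,q=np.float64(p),np.float64(q); d=(q-p)/np.linalg.norm(q-p); nn=np.array([-d[1],d[0]])
    s=np.arange(-w,w+.01,.25); pts=[]
    for a in np.linspace(.08,.92,n):
        X=p+a*(q-p)+s[:,None]*nn
        v=cv2.GaussianBlur(cv2.remap(g,np.float32(X[:,:1]),np.float32(X[:,1:]),cv2.INTER_LINEAR),(1,9),0)[:,0]
        pts.append(X[np.argmax(abs(np.gradient(v)))])
    vx,vy,x,y=cv2.fitLine(np.float32(pts),cv2.DIST_HUBER,0,.01,.01).ravel()
    c=np.array([x,y]);e=np.array([vx,vy]); return c+e*(e@(p-c)),c+e*(e@(q-c))
def meet(a,b):
    h=lambda e:np.cross([*e[0],1],[*e[1],1]); r=np.cross(h(a),h(b)); return r[:2]/r[2]
E
python3 - <<'E'
from h import *
a=np.load("k1.npy"); k=(a[0],a[1],a[2],a[3:12].reshape(3,3),a[12:])
g=cv2.cvtColor(cv2.imread("pics/w1.png"),cv2.COLOR_BGR2GRAY).astype(np.float32)
def quad(name,c,z,w=6,skip=()):
    E=[edge(g,c[i],c[(i+1)%4],w) for i in range(4)]
    P=np.array([toz("",*meet(E[i-1],E[i]),z,k) for i in range(4)]); print(name,P.mean(0).round(4))
    for i in range(4):
        d=P[(i+1)%4]-P[i]; print("  ",P[i].round(4)[:2],np.linalg.norm(d).round(4),np.degrees(np.arctan2(d[1],d[0])).round(2))
quad("plate",[(242,126),(351,124),(349,219),(246,219)],.066,4)
quad("recess",[(98,84),(212,82),(216,185),(112,186)],.06,4)
quad("bar",[(292,160),(303,160),(303,196),(293,198)],.10,4)
e=edge(g,(30,81),(405,80),4); P=[toz("",*x,.09,k)[:2] for x in e]; d=P[0]-P[1]; print("fence top near edge",P,np.degrees(np.arctan2(d[1],d[0])))
print("peg top",toz("",83,212,.107,k),"pivot",toz("",130,214,.071,k))
E
```

```text
plate [ 0.577  -0.0673  0.066 ]
   [ 0.637  -0.0132] 0.12 -96.19
   [ 0.624  -0.1325] 0.1103 174.05
   [ 0.5144 -0.1211] 0.12 81.34
   [ 0.5324 -0.0025] 0.1051 -5.84
recess [0.6379 0.0811 0.06  ]
   [0.7021 0.1348] 0.1225 -97.29
   [0.6865 0.0133] 0.1137 172.93
   [0.5737 0.0273] 0.1225 82.66
   [0.5893 0.1488] 0.1136 -7.07
bar [ 0.5788 -0.0676  0.1   ]
   [ 0.6023 -0.0627] 0.0149 -100.82
   [ 0.5995 -0.0773] 0.0436 173.83
   [ 0.5561 -0.0726] 0.0148 85.09
   [ 0.5574 -0.0578] 0.0452 -6.13
fence top near edge [array([0.70644293, 0.18155005]), array([ 0.66086688, -0.18296119])] 82.87310445110741
peg top [0.57276272 0.16077636 0.107     ] pivot [0.55434854 0.1309174  0.071     ]
```

Request:
{"method": "servo_tool", "body": {"series": [[-0.01,-0.1,-0.3,0,0,0.006,0.5],[-0.01,-0.1,-0.6,0,0,0.006,0.5],[-0.01,-0.1,-0.85,0,0,0.006,0.5],[-0.01,-0.1,-1.0,0,0,0.006,0.5],[-0.01,-0.1,-1.0,0,0,0.006,0.5]]}}

```text
time: 3.35
tool_pos: [0.5731, -0.0676, 0.1472]
tcp_rot: [-3.136, 0.166, 0.014]
wrist_force: [-0.4, 0.4, 0.2]
width: 0.503
grip_force: 0.0
```

Run:
```python
from h import *
s=bot.read_state(); print(s["tool_pos"],s["tcp_rot"])
k=K("wrist"); im=bot.read_camera("wrist"); cv2.imwrite("pics/w2.png",im[...,::-1]); np.save("k2.npy",np.array([k[0],k[1],k[2],*k[3].ravel(),*k[4]]))
for X in [(.577,-.0675,.1),(.577,-.0675,.066)]: print(proj("",X,k))
for r in bot.mark_of("plate","wrist")[:2]: print(r["score"],np.array(r["at"])[::-1]*[560,420])
```

```text
[ 0.57309001 -0.06764177  0.14724031] [-3.13627062  0.1663763   0.0136274 ]
[281.44593312 233.66044769]
[281.72471797 214.8397272 ]
0.83 [284.816 215.88 ]
0.58 [457.408 394.086]
```

View pics/w2.png

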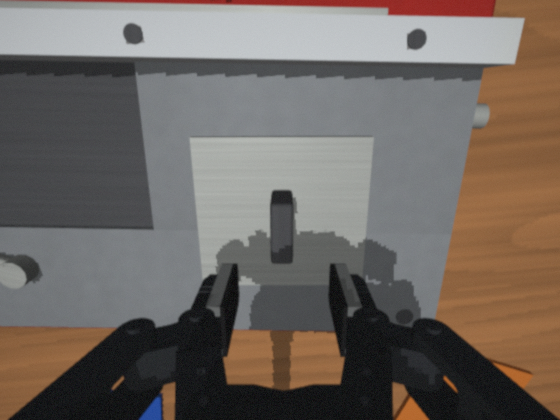

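The second wrist view shows the bar's top face centred at about (282,234). The 0.100 m height from the first view predicts (281,234), so position and height agree. The fingers straddle the bar, so I'll descend.

Request:
{"method": "servo_tool", "body": {"series": [[0,0,-0.15,0,0,0,0.5],[0,0,-0.3,0,0,0,0.5],[0,0,-0.4,0,0,0,0.5],[0,0,-0.4,0,0,0,0.5],[0,0,-0.4,0,0,0,0.5]]}}

```text
time: 3.95
tool_pos: [0.5778, -0.0676, 0.093]
tcp_rot: [3.137, -0.164, 0.003]
wrist_force: [1.3, -0.1, 0.5]
width: 0.502
grip_force: 0.0
```

Request:
{"method": "servo_tool", "body": {"newtons": 25, "series": [[0,0,-0.08,0,0,0,0.5],[0,0,-0.13,0,0,0,0.5],[0,0,-0.13,0,0,0,0.6],[0,0,-0.13,0,0,0,0.75],[0,0,-0.13,0,0,0,0.9],[0,0,-0.13,0,0,0,1],[0,0,-0.13,0,0,0,1],[0,0,-0.13,0,0,0,1],[0,0,-0.13,0,0,0,1]]}}

```text
time: 4.85
tool_pos: [0.577, -0.0672, 0.0724]
tcp_rot: [-3.137, 0.164, -0.0]
wrist_force: [-0.5, 1.4, -0.0]
width: 0.158
grip_force: 27.3
```

Gripped. Next I'll slide the plate towards the fence, straightening its yaw and stopping about 5 mm short.

Request:
{"method": "servo_tool", "body": {"series": [[0.04,-0.005,0,0,0,-0.002,1],[0.08,-0.01,0,0,0,-0.004,1],[0.12,-0.015,0,0,0,-0.006,1],[0.16,-0.02,0,0,0,-0.006,1],[0.2,-0.025,0,0,0,-0.006,1],[0.23,-0.029,0,0,0,-0.006,1],[0.25,-0.031,0,0,0,-0.006,1],[0.25,-0.031,0,0,0,-0.006,1]]}}

```text
time: 5.65
tool_pos: [0.6135, -0.0722, 0.0724]
tcp_rot: [3.135, -0.194, -0.004]
wrist_force: [-5.4, 0.7, 4.0]
width: 0.158
grip_force: 28.0
```

Request:
{"method": "servo_tool", "body": {"series": [[0.013,-0.002,0,0,0,0,1],[0.026,-0.003,0,0,0,0,1],[0.033,-0.004,0,0,0,0,1],[0.033,-0.004,0,0,0,0,1]]}}

```text
time: 6.05
tool_pos: [0.6181, -0.0726, 0.0724]
tcp_rot: [3.135, -0.194, -0.004]
wrist_force: [-5.6, -0.4, 4.4]
width: 0.154
grip_force: 28.1
```

Friction is a steady 5.5 N or so, with no fence contact yet. I'll advance 1 mm at a time.

Request:
{"method": "servo_tool", "body": {"series": [[0.007,-0.001,0,0,0,0,1],[0.007,-0.001,0,0,0,0,1]]}}

```text
time: 6.25
tool_pos: [0.619, -0.0727, 0.0724]
tcp_rot: [3.136, -0.194, -0.005]
wrist_force: [-5.7, 0.1, 3.8]
width: 0.155
grip_force: 28.1
```

Request:
{"method": "servo_tool", "body": {"series": [[0.007,-0.001,0,0,0,0,1],[0.007,-0.001,0,0,0,0,1]]}}

```text
time: 6.45
tool_pos: [0.6201, -0.0729, 0.0724]
tcp_rot: [3.136, -0.194, -0.005]
wrist_force: [-5.5, 1.4, 4.1]
width: 0.159
grip_force: 28.1
```

Request:
{"method": "servo_tool", "body": {"series": [[0.005,-0.001,0,0,0,0,1],[0.005,-0.001,0,0,0,0,1]]}}

```text
time: 6.65
tool_pos: [0.6205, -0.0729, 0.0724]
tcp_rot: [-3.136, 0.194, 0.006]
wrist_force: [-6.6, 1.6, 4.9]
width: 0.159
grip_force: 28.3
```

Request:
{"method": "servo_tool", "body": {"series": [[0.005,-0.001,0,0,0,0,1],[0.005,-0.001,0,0,0,0,1]]}}

```text
time: 6.85
tool_pos: [0.6205, -0.0729, 0.0724]
tcp_rot: [-3.135, 0.194, 0.008]
wrist_force: [-9.8, 1.0, 7.2]
width: 0.159
grip_force: 28.5
```

The plate touches the fence at about 10 N, 4 N of it from the fence. I'll ease off half a millimetre and slide along the fence.

Request:
{"method": "servo_tool", "body": {"series": [[-0.003,0.02,0,0,0,0,1],[0.004,0.06,0,0,0,0,1],[0.01,0.11,0,0,0,0,1],[0.016,0.16,0,0,0,0,1],[0.022,0.21,0,0,0,0,1],[0.029,0.26,0,0,0,0,1],[0.035,0.31,0,0,0,0,1],[0.041,0.36,0,0,0,0,1],[0.047,0.41,0,0,0,0,1],[0.053,0.45,0,0,0,0,1],[0.053,0.45,0,0,0,0,1]]}}

```text
time: 7.95
tool_pos: [0.6286, -0.008, 0.0724]
tcp_rot: [3.131, -0.192, -0.007]
wrist_force: [-8.7, -7.2, 7.3]
width: 0.159
grip_force: 28.5
```

Request:
{"method": "servo_tool", "body": {"series": [[0.003,0.04,0,0,0,0,1],[0.01,0.09,0,0,0,0,1],[0.016,0.14,0,0,0,0,1],[0.022,0.19,0,0,0,0,1],[0.028,0.24,0,0,0,0,1],[0.034,0.29,0,0,0,0,1],[0.041,0.34,0,0,0,0,1],[0.047,0.39,0,0,0,0,1],[0.053,0.43,0,0,0,0,1],[0.056,0.46,0,0,0,0,1],[0.056,0.46,0,0,0,0,1]]}}

```text
time: 9.05
tool_pos: [0.6372, 0.0612, 0.0718]
tcp_rot: [3.131, -0.192, -0.007]
wrist_force: [-6.3, -5.5, 4.0]
width: 0.16
grip_force: 28.4
```

Request:
{"method": "servo_tool", "body": {"series": [[0.004,0.033,0,0,0,0,1],[0.008,0.066,0,0,0,0,1],[0.012,0.1,0,0,0,0,1],[0.014,0.12,0,0,0,0,1],[0.014,0.12,0,0,0,0,1]]}}

```text
time: 9.55
tool_pos: [0.6395, 0.0794, 0.0716]
tcp_rot: [3.132, -0.192, -0.006]
wrist_force: [-5.6, -4.5, 2.3]
width: 0.153
grip_force: 28.3
```

Request:
{"method": "servo_tool", "body": {"series": [[-0.004,0.01,0,0,0,0,1],[-0.004,0.01,0,0,0,0,1],[-0.004,0.01,-0.007,0,0,0,1],[-0.004,0.01,-0.007,0,0,0,1]]}}

```text
time: 9.95
tool_pos: [0.6399, 0.0829, 0.0699]
tcp_rot: [3.135, -0.194, -0.003]
wrist_force: [-0.9, -0.5, -5.1]
width: 0.161
grip_force: 26.7
```

The vertical force has flipped to −5 N, which is the plate's weight, so it's over the recess with no support. I'll lower it gently.

Request:
{"method": "servo_tool", "body": {"series": [[0,0,-0.007,0,0,0,1],[0,0,-0.013,0,0,0,1],[0,0,-0.013,0,0,0,1]]}}

```text
time: 10.25
tool_pos: [0.6399, 0.083, 0.0688]
tcp_rot: [-3.136, 0.194, 0.003]
wrist_force: [-3.3, 0.2, -5.6]
width: 0.158
grip_force: 26.8
```

Request:
{"method": "servo_tool", "body": {"series": [[0,0,-0.007,0,0,0,1],[0,0,-0.013,0,0,0,1],[0,0,-0.013,0,0,0,1]]}}

```text
time: 10.55
tool_pos: [0.6399, 0.083, 0.0671]
tcp_rot: [-3.136, 0.194, 0.003]
wrist_force: [-4.5, 1.3, -3.5]
width: 0.158
grip_force: 27.1
```

Request:
{"method": "servo_tool", "body": {"series": [[0,0,-0.005,0,0,0,1],[0,0,-0.007,0,0,0,1]]}}

```text
time: 10.75
tool_pos: [0.6399, 0.083, 0.0664]
tcp_rot: [-3.136, 0.194, 0.003]
wrist_force: [-6.6, 0.1, -0.4]
width: 0.157
grip_force: 27.4
```

It's 6 mm down and the weight is carried by the floor. I'll release and rise.

Request:
{"method": "servo_tool", "body": {"series": [[0,0,0,0,0,0,0.7],[0,0,0,0,0,0,0.5],[0,0,0,0,0,0,0.5],[0,0,0,0,0,0,0.5],[0,0,0.2,0,0,0,0.5],[0,0,0.45,0,0,0,0.5],[0,0,0.7,0,0,0,0.5],[0,0,0.95,0,0,0,0.5],[0,0,1,0,0,0,0.5],[0,0,1,0,0,0,0.5]]}}

```text
time: 11.75
tool_pos: [0.6426, 0.0829, 0.2192]
tcp_rot: [-3.135, 0.194, -0.009]
wrist_force: [0.3, 0.1, -0.8]
width: 0.502
grip_force: 0.0
```

Run:
```python
from h import *
s=bot.read_state(); print(s["time"],s["tool_pos"],s["tcp_rot"],s["wrist_force"])
k=K("wrist"); im=bot.read_camera("wrist"); cv2.imwrite("pics/w3.png",im[...,::-1]); np.save("k3.npy",np.array([k[0],k[1],k[2],*k[3].ravel(),*k[4]]))
```

```text
11.75 [0.64256859 0.08291978 0.21917957] [-3.13478043  0.19387264 -0.00879228] [ 0.34469168  0.11516986 -0.78654222]
```

View pics/w3.png

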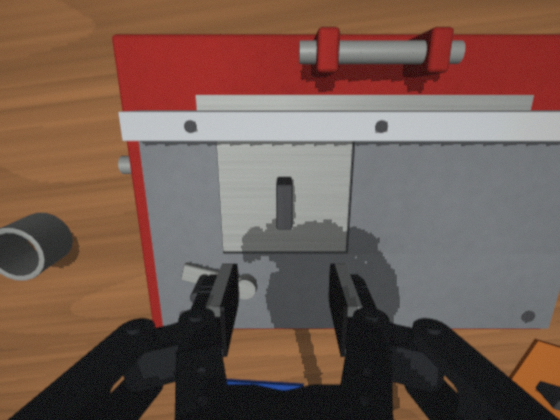

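The plate lies flush in the recess at (218..353,143..251), with only thin dark gaps at its right and lower edges and no raised shadow. The latch arm runs from its pivot at (243,289) to its tip at (187,270). Now I'll fit the latch angle.

Run:
```python
from h import *
th=np.radians(-7.1); ex=np.array([np.cos(th),np.sin(th),0]); ey=np.array([-ex[1],ex[0],0])
L=lambda f:(lambda a:(a[0],a[1],a[2],a[3:12].reshape(3,3),a[12:]))(np.load(f))
k1,k3=L("k1.npy"),L("k3.npy"); kt=K("top")
im=cv2.imread("pics/w1.png"); g=cv2.cvtColor(im,cv2.COLOR_BGR2GRAY)
m=cv2.inRange(g,0,60); m[:190]=0;m[230:]=0;m[:,:60]=0;m[:,115:]=0
c=max(cv2.findContours(m,0,2)[0],key=cv2.contourArea); r=cv2.minAreaRect(c); print("peg blob w1",r)
P=np.array([.553,.1313,0]); u=lambda a:ey*np.cos(a)+ex*np.sin(a)
for a in np.radians([5,10,15,20,25]):
    p=P+.04*u(a); q=P+.063*u(a)
    print(np.degrees(a).round(),"w1 base",proj("",p+[0,0,.071],k1).round(1),"top",proj("",p+[0,0,.107],k1).round(1),"w3 tip",proj("",q+[0,0,.071],k3).round(1))
print("pivot w1,w3",proj("",P+[0,0,.071],k1),proj("",P+[0,0,.071],k3))
big=cv2.resize(im[180:240,50:170],None,fx=6,fy=6,interpolation=cv2.INTER_CUBIC)
im3=cv2.imread("pics/w3.png"); b3=cv2.resize(im3[250:310,170:290],None,fx=6,fy=6,interpolation=cv2.INTER_CUBIC)
cv2.imwrite("pics/latch.png",cv2.resize(np.vstack([big,b3]),(600,600)))
```

```text
peg blob w1 ((88.68397521972656, 208.7311553955078), (9.130086898803711, 19.911357879638672), 60.945396423339844)
5.0 w1 base [ 95.4 212.3] top [ 77.5 223.1] w3 tip [181.  284.3]
10.0 w1 base [ 95.3 209.4] top [ 77.3 220. ] w3 tip [181.2 279.3]
15.0 w1 base [ 95.4 206.7] top [ 77.4 217. ] w3 tip [181.9 274.4]
20.0 w1 base [ 95.8 203.9] top [ 77.8 214. ] w3 tip [183.1 269.5]
25.0 w1 base [ 96.5 201.3] top [ 78.5 211.2] w3 tip [184.8 264.8]
pivot w1,w3 [129.98691572 215.11959119] [245.35996086 289.1878375 ]
```

View pics/latch.png

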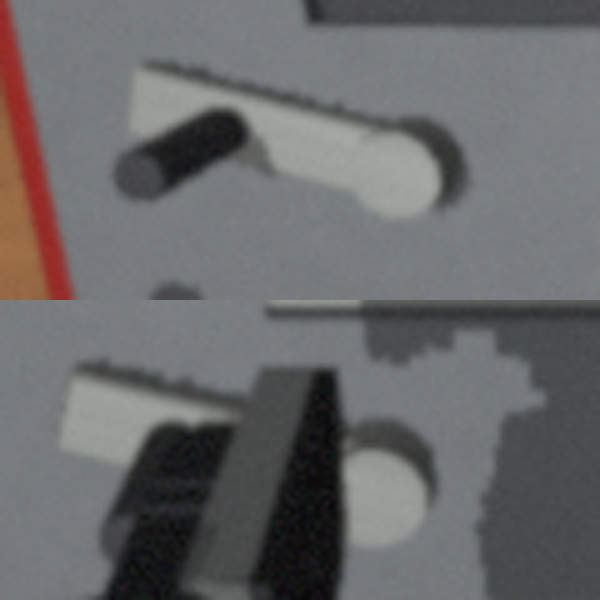

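The crop shows the peg top at w1 pixel (78,215) and the pivot at (130,215). That fits a latch angle of about 0.33 rad, putting the peg at about (0.5705, 0.1673). I'll move above it.

Request:
{"method": "servo_tool", "body": {"series": [[-0.12,0.14,-0.09,0,0,0,0.5],[-0.24,0.28,-0.18,0,0,0,0.5],[-0.36,0.42,-0.27,0,0,0,0.5],[-0.46,0.56,-0.36,0,0,0,0.5],[-0.46,0.56,-0.36,0,0,0,0.5],[-0.46,0.56,-0.36,0,0,0,0.5],[-0.46,0.56,-0.36,0,0,0,0.5]]}}

```text
time: 12.5
tool_pos: [0.5721, 0.1662, 0.1616]
tcp_rot: [3.135, -0.194, -0.001]
wrist_force: [0.1, -0.1, 0.9]
width: 0.503
grip_force: 0.0
```

Run:
```python
from h import *
s=bot.read_state(); k=K("wrist"); im=bot.read_camera("wrist"); cv2.imwrite("pics/w4.png",im[150:400,120:460,::-1])
print(s["tool_pos"],proj("",(.5705,.1673,.107),k),proj("",(.5705,.1673,.071),k))
```

```text
[0.57207153 0.16621506 0.16164847] [280.93277378 237.92632398] [281.23583264 218.66415495]
```

View pics/w4.png

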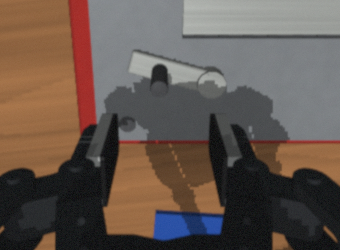

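The peg top is at (280,237), where (281,238) was predicted, centred between the fingers. I'll descend and grip it lightly.

Request:
{"method": "servo_tool", "body": {"newtons": 20, "series": [[-0.01,0.007,-0.2,0,0,0,0.5],[-0.01,0.007,-0.4,0,0,0,0.5],[-0.01,0.007,-0.54,0,0,0,0.5],[-0.01,0.007,-0.54,0,0,0,0.5],[-0.01,0.007,-0.54,0,0,0,0.7],[-0.01,0.007,-0.54,0,0,0,0.9],[-0.01,0.007,-0.54,0,0,0,1],[-0.01,0.007,-0.54,0,0,0,1],[-0.01,0.007,-0.54,0,0,0,1],[-0.01,0.007,-0.54,0,0,0,1]]}}

```text
time: 13.55
tool_pos: [0.5725, 0.169, 0.0834]
tcp_rot: [-3.133, 0.194, -0.008]
wrist_force: [2.7, 4.9, -0.3]
width: 0.127
grip_force: 22.4
```

Gripped. I'll swing the latch along its arc, first to about 60°.

Request:
{"method": "servo_tool", "body": {"series": [[0.02,0.0,0,0,0,0,1],[0.044,-0.019,0,0,0,0,1],[0.072,-0.042,0,0,0,0,1],[0.094,-0.068,0,0,0,0,1],[0.113,-0.096,0,0,0,0,1],[0.129,-0.128,0,0,0,0,1],[0.129,-0.128,0,0,0,0,1]]}}

```text
time: 14.25
tool_pos: [0.5948, 0.1516, 0.0835]
tcp_rot: [-3.129, 0.196, -0.017]
wrist_force: [10.7, 10.8, -5.4]
width: 0.13
grip_force: 22.0
```

The latch has moved, but the tool is being pushed outward by 15 N because the true arc lies farther out than I commanded. I'll ease the command outward and carry on.

Request:
{"method": "servo_tool", "body": {"series": [[0.025,0.018,0,0,0,0,1],[0.032,0.018,0,0,0,0,1],[0.044,-0.006,0,0,0,0,1],[0.055,-0.03,0,0,0,0,1],[0.063,-0.055,0,0,0,0,1],[0.068,-0.081,0,0,0,0,1],[0.068,-0.081,0,0,0,0,1]]}}

```text
time: 14.95
tool_pos: [0.6021, 0.1372, 0.0832]
tcp_rot: [-3.134, 0.195, -0.007]
wrist_force: [3.2, 3.8, 2.7]
width: 0.124
grip_force: 22.2
```

Request:
{"method": "servo_tool", "body": {"series": [[0.003,-0.018,0,0,0,0,1],[0.004,-0.036,0,0,0,0,1],[0.003,-0.054,0,0,0,0,1],[0.003,-0.054,0,0,0,0,1]]}}

```text
time: 15.35
tool_pos: [0.6035, 0.1291, 0.0833]
tcp_rot: [-3.133, 0.195, -0.011]
wrist_force: [6.4, 3.6, 0.7]
width: 0.13
grip_force: 19.6
```

Request:
{"method": "servo_tool", "body": {"series": [[0.004,-0.007,0,0,0,0,1],[0.004,-0.014,0,0,0,0,1],[0.004,-0.014,0,0,0,0,1]]}}

```text
time: 15.65
tool_pos: [0.6036, 0.1271, 0.0833]
tcp_rot: [-3.134, 0.194, -0.009]
wrist_force: [4.4, 4.3, 1.4]
width: 0.126
grip_force: 19.6
```

Request:
{"method": "servo_tool", "body": {"series": [[0,-0.007,0,0,0,0,1],[0,-0.014,0,0,0,0,1],[0,-0.014,0,0,0,0,1]]}}

```text
time: 15.95
tool_pos: [0.6037, 0.1263, 0.0833]
tcp_rot: [-3.131, 0.195, -0.009]
wrist_force: [4.5, 8.3, -0.9]
width: 0.127
grip_force: 19.7
```

The tool moved only 0.8 mm of the 2 mm commanded and the force is rising, so this looks like the stop. One more step will confirm it.

Request:
{"method": "servo_tool", "body": {"series": [[-0.001,-0.01,0,0,0,0,1],[-0.002,-0.018,0,0,0,0,1],[-0.002,-0.018,0,0,0,0,1],[-0.002,-0.018,0,0,0,0,1]]}}

```text
time: 16.35
tool_pos: [0.6038, 0.126, 0.0833]
tcp_rot: [-3.128, 0.196, -0.011]
wrist_force: [6.1, 15.0, -1.1]
width: 0.128
grip_force: 19.5
```

It's at the stop: 15 N with no further motion. I'll ease off most of the push without reversing it, then open and rise.

Request:
{"method": "servo_tool", "body": {"series": [[0.01,0.015,0,0,0,0,1],[0.014,0.028,0,0,0,0,1],[0.014,0.028,0,0,0,0,0.8],[0.014,0.028,0,0,0,0,0.55],[0.014,0.028,0,0,0,0,0.55],[0.014,0.028,0,0,0,0,0.55],[0.014,0.028,0.2,0,0,0,0.55],[0.014,0.028,0.5,0,0,0,0.55],[0.014,0.028,0.8,0,0,0,0.55],[0.014,0.028,1,0,0,0,0.55],[0.014,0.028,1,0,0,0,0.55]]}}

```text
time: 17.45
tool_pos: [0.6062, 0.126, 0.238]
tcp_rot: [-3.133, 0.194, -0.017]
wrist_force: [0.6, -0.3, 0.3]
width: 0.454
grip_force: 0.0
```

Request:
{"method": "servo_tool", "body": {"series": [[-0.2,-0.1,0,0,0,0,0.55],[-0.4,-0.2,0.1,0,0,0,0.55],[-0.4,-0.2,0.1,0,0,0,0.55],[-0.4,-0.2,0.1,0,0,0,0.55]]}}

```text
time: 17.85
tool_pos: [0.5423, 0.0953, 0.2458]
tcp_rot: [-3.135, 0.195, -0.0]
wrist_force: [-0.1, 0.9, -0.0]
width: 0.454
grip_force: 0.0
```

Run:
```python
from h import *
k=K("wrist"); im=bot.read_camera("wrist"); tp=bot.read_camera("top"); 
a=cv2.resize(im,(560,420)); b=cv2.resize(tp[90:240,170:380],(240,171)); 
c=np.zeros((420,800,3),np.uint8); c[:,:560]=a; c[:171,560:]=b
cv2.imwrite("pics/final.png",c[...,::-1]); print(bot.read_state()["time"])
P=np.array([.553,.1313]); ex=np.array([.9923,-.1236])
print("pivot, stop tip",proj("",(*P,.071),k),proj("",(*(P+.063*ex),.071),k))
```

```text
17.95
pivot, stop tip [244.27540745 181.50878161] [241.62658551 113.47857034]
```

View pics/final.png

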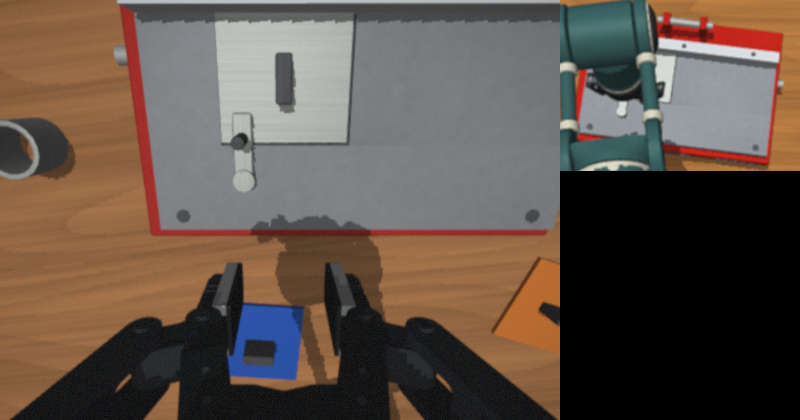

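The final picture shows the latch from its pivot at (243,181) to its tip at (241,113), matching the predicted stop at (242,113), over the plate's near edge. The plate is flush at (216..354,14..144), and the gripper is clear.

```bash
python3 -c "
from workcell import bot
print(bot.finish_job())"
```

```text
the job is handed in; nothing more can be done
None
```

I slid the plate along the fence until it sat flush in the recess, swung the latch over its edge to the stop, and handed the job in at about 18 s; no verdict came back.

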